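# Find the grinding jar that still has its slug

### The job

Two of the three loose steel slugs from the grinding jars lie in the steel tray; the third is still shut up in one of the three jars, which are closed and look alike. Pick up a jar and shake or rock it end to end, put it back into a saddle of the wire stand if it is silent and go on to the next, until you find the one that rattles. Finish while holding the rattling jar up, level and still over the middle of the tray, well clear of it, ready to be opened there; leave everything else where it stands.

Things in the scene. Friction and masses are not known exactly. Their poses are not given: they have to be found in the camera images.
- jar_1: Closed grinding jar, one of three alike: steel cylinder lying level, 114 mm long, dark knurled lid at its +x end. Origin at its middle, x along its axis. 44 mm across, with a 6 mm wide rim of 50 mm at either end. 0.24 to 0.6 kg empty, so weight does not tell. Grip it across the middle from above, with 60 N or more.
- jar_2: Closed grinding jar, one of three alike: steel cylinder lying level, 114 mm long, dark knurled lid at its +x end. Origin at its middle, x along its axis. 44 mm across, with a 6 mm wide rim of 50 mm at either end. 0.24 to 0.6 kg empty, so weight does not tell. Grip it across the middle from above, with 60 N or more.
- jar_3: Closed grinding jar, one of three alike: steel cylinder lying level, 114 mm long, dark knurled lid at its +x end. Origin at its middle, x along its axis. 44 mm across, with a 6 mm wide rim of 50 mm at either end. 0.24 to 0.6 kg empty, so weight does not tell. Grip it across the middle from above, with 60 N or more. The jars start in random saddles. The slug in one of them is slug_solid in the rules.
- saddle_1 (a point): Point on the jar stand: where the middle of a jar resting in this saddle (at the stand's -y end) lies, 60 mm above the worktop. Axes as the stand's: a resting jar lies along x.
- saddle_2 (a point): Point on the jar stand: where the middle of a jar resting in this saddle (the middle one) lies, 60 mm above the worktop. Axes as the stand's: a resting jar lies along x.
- saddle_3 (a point): Point on the jar stand: where the middle of a jar resting in this saddle (at its +y end) lies, 60 mm above the worktop. Axes as the stand's: a resting jar lies along x.
- jar_stand: Fixed stand: blue base 134 x 325 x 8 mm, origin at the middle of its underside, y along the row. Three saddles 105 mm apart, each two upright open loops of 6 mm steel rod at x = -44 and +44 mm, tips at z = 59 mm. A jar lies in the loops, its rims outside them (4 mm play either way). Between the loops the base is 52 mm below the jar's axis.
- tray: Fixed open steel tray, 110 (x) x 180 (y) x 25 mm, origin under its middle; two round slugs, 29 x 32 mm, in it. The third, 166 g, slides 44 mm end to end in one jar. At rest it starts to slide at a tilt of 0.2 to 0.3 rad (0.5 is ample); it knocks on the low end and lies there while the jar stays tilted, 0.1 rad or more, its weight 22 mm off the middle, as the moment on the tool shows (0.036 N m).
- jar_clear: Bystander: clear empty screw jar, 48 mm across, 64 mm tall, upright; origin under its middle. Must not be pushed over or away.
- vial_b: Bystander: squat amber jar with a pale gold lid, 39 mm across, 64 mm tall, upright; origin under its middle. Must not be pushed over or away.

How it is judged (in metres and radians):
On the way, in this order (a step that is already met when the one before it is completed fails the run):
1. with the rattling jar lifted off the stand, its loose slug is shaken to one end (((distance between slug_solid and jar_1 below 0.04 m and height (world z) of jar_1 above 0.085 m and (x of slug_solid in the frame of jar_1 above 0.02 m or x of slug_solid in the frame of jar_1 below -0.02 m)) or (distance between slug_solid and jar_2 below 0.04 m and height (world z) of jar_2 above 0.085 m and (x of slug_solid in the frame of jar_2 above 0.02 m or x of slug_solid in the frame of jar_2 below -0.02 m)) or (distance between slug_solid and jar_3 below 0.04 m and height (world z) of jar_3 above 0.085 m and (x of slug_solid in the frame of jar_3 above 0.02 m or x of slug_solid in the frame of jar_3 below -0.02 m)))).
2. the slug is set sliding back through the middle of the lifted jar (((distance between slug_solid and jar_1 below 0.04 m and height (world z) of jar_1 above 0.085 m and x of slug_solid in the frame of jar_1 between -0.012 and 0.012 m) or (distance between slug_solid and jar_2 below 0.04 m and height (world z) of jar_2 above 0.085 m and x of slug_solid in the frame of jar_2 between -0.012 and 0.012 m) or (distance between slug_solid and jar_3 below 0.04 m and height (world z) of jar_3 above 0.085 m and x of slug_solid in the frame of jar_3 between -0.012 and 0.012 m))).
3. it is shaken to an end again (((distance between slug_solid and jar_1 below 0.04 m and height (world z) of jar_1 above 0.085 m and (x of slug_solid in the frame of jar_1 above 0.02 m or x of slug_solid in the frame of jar_1 below -0.02 m)) or (distance between slug_solid and jar_2 below 0.04 m and height (world z) of jar_2 above 0.085 m and (x of slug_solid in the frame of jar_2 above 0.02 m or x of slug_solid in the frame of jar_2 below -0.02 m)) or (distance between slug_solid and jar_3 below 0.04 m and height (world z) of jar_3 above 0.085 m and (x of slug_solid in the frame of jar_3 above 0.02 m or x of slug_solid in the frame of jar_3 below -0.02 m)))).
At the end, for the whole second after the job is handed in: The jar with the slug is in the fingers, its middle 80 to 300 mm above the worktop and within 50 mm (horizontally) of the tray's middle, level within 0.25 rad, still; the other two jars lie in saddles of the stand (middle within 15 mm, in line within 0.15 rad) (((distance between slug_solid and jar_1 below 0.04 m and contact force between the fingers and jar_1 above 3 N and height (world z) of jar_1 between 0.08 and 0.3 m and horizontal distance between jar_1 and tray below 0.05 m and angle between jar_1's own x axis and vertical between 1.32 and 1.82 rad and linear speed of jar_1 below 0.04 m/s and ((distance between jar_2 and saddle_1 below 0.015 m or distance between jar_2 and saddle_2 below 0.015 m or distance between jar_2 and saddle_3 below 0.015 m) and angle between the x axis of jar_2 and the x axis of jar_stand, either way round below 0.15 rad and linear speed of jar_2 below 0.03 m/s) and ((distance between jar_3 and saddle_1 below 0.015 m or distance between jar_3 and saddle_2 below 0.015 m or distance between jar_3 and saddle_3 below 0.015 m) and angle between the x axis of jar_3 and the x axis of jar_stand, either way round below 0.15 rad and linear speed of jar_3 below 0.03 m/s)) or (distance between slug_solid and jar_2 below 0.04 m and contact force between the fingers and jar_2 above 3 N and height (world z) of jar_2 between 0.08 and 0.3 m and horizontal distance between jar_2 and tray below 0.05 m and angle between jar_2's own x axis and vertical between 1.32 and 1.82 rad and linear speed of jar_2 below 0.04 m/s and ((distance between jar_1 and saddle_1 below 0.015 m or distance between jar_1 and saddle_2 below 0.015 m or distance between jar_1 and saddle_3 below 0.015 m) and angle between the x axis of jar_1 and the x axis of jar_stand, either way round below 0.15 rad and linear speed of jar_1 below 0.03 m/s) and ((distance between jar_3 and saddle_1 below 0.015 m or distance between jar_3 and saddle_2 below 0.015 m or distance between jar_3 and saddle_3 below 0.015 m) and angle between the x axis of jar_3 and the x axis of jar_stand, either way round below 0.15 rad and linear speed of jar_3 below 0.03 m/s)) or (distance between slug_solid and jar_3 below 0.04 m and contact force between the fingers and jar_3 above 3 N and height (world z) of jar_3 between 0.08 and 0.3 m and horizontal distance between jar_3 and tray below 0.05 m and angle between jar_3's own x axis and vertical between 1.32 and 1.82 rad and linear speed of jar_3 below 0.04 m/s and ((distance between jar_1 and saddle_1 below 0.015 m or distance between jar_1 and saddle_2 below 0.015 m or distance between jar_1 and saddle_3 below 0.015 m) and angle between the x axis of jar_1 and the x axis of jar_stand, either way round below 0.15 rad and linear speed of jar_1 below 0.03 m/s) and ((distance between jar_2 and saddle_1 below 0.015 m or distance between jar_2 and saddle_2 below 0.015 m or distance between jar_2 and saddle_3 below 0.015 m) and angle between the x axis of jar_2 and the x axis of jar_stand, either way round below 0.15 rad and linear speed of jar_2 below 0.03 m/s)))); the arm keeps its last pose, push and grip.
It fails at once if the clear screw jar pushed away or tipped (distance of jar_clear from where it was at the start of the episode above 0.03 m or angle between jar_clear's own z axis and vertical above 0.3 rad).
It fails at once if the amber jar with the pale gold lid pushed away or tipped (distance of vial_b from where it was at the start of the episode above 0.03 m or angle between vial_b's own z axis and vertical above 0.3 rad).
It also fails if it takes over 72 s, if anything falls off the work surface, if the arm or the gripper's body presses on something with over 40 N, if the wrist force passes 120 N, or if a joint passes its speed limit or range.

### The arm

A 6-joint arm with a two-finger parallel gripper is mounted at the origin on a cart in front of the work surface, level with it; the furniture and walls round the work are solid. World frame = base frame: x ahead of the robot, y to its left, z up, the work surface at z = 0. Lengths are in m, angles in degrees, forces in N, time in s.
With the tool pointing down it reaches from about 0.3 to 0.75 m from the base axis. Payload 8.5 kg.
Tool frame: the origin (TCP) lies between the finger pads; the fingertips stand 17 mm ahead of it and the grasp point (between the pads) lies 2 mm behind it; z points along the fingers, y is the direction in which the jaws open and shut (so a half turn about z gives the same grasp; the last joint's range is limited). The gripper opens to 85 mm and grips with 20 to 120 N. Pads are 22 mm wide; open, the fingers measure 114 mm over their backs; the gripper's body (76 mm by 85 mm) begins 54 mm behind the grasp point. The pads swing forward as they close: fully open they stand 13 mm farther back than shut.
Start: joints at [-82.638, 21.807, 74.336, -0, 83.858, -12.336], TCP at [0.185, -0.518, 0.248] pointing down, gripper open.
Joint ranges: [-178.18, 178.18], [-50.72, 133.34], [12.68, 142.11], [-81.47, 261.47], [9.98, 163.14], [-165.26, 165.26]. Speed limits (degrees/s): [136.94, 136.94, 180, 180, 180, 180].

### API

Orientations are given as a 3x3 rotation matrix whose columns are the frame's x, y, z axes.
In Python, from rig import readout, eyes, env gives the robot as it stands.
- The arm moves only by the tool arm_command, never from a script. Its argument "rows" is text: rows parted by semicolons, each of 7 numbers parted by spaces: the closure, from 0 (fully open) to 1 (shut), then the shift along the tool's x, y, z in mm, then the turn, a rotation vector about the tool's x, y, z in degrees. In form: grip dx dy dz rx ry rz; .... A call has 1 to 5 rows; each row shifts and turns the commanded pose from where the row before left it, along the tool's axes as they then stand; what a row does not reach is not made up. A row lasts 1/12 s, in which the tool goes at most 41.7 mm and 7.16 degrees, less where a joint would pass 70% of its speed; a pose out of reach is approached as far as the arm can. A call with a gripper value outside its range is refused whole. The fingers move at their own pace and stop on an object; "squeeze" is the grip in N (left out, the last holds). Time passes only in rows, so rows that do not move let the fingers close. It gives the time, the measured TCP pose, the force and the opening at its end, in the units of the state.
- readout.observe(): the state, without advancing time (a new reading comes with each control period).
- eyes.get_image(name): name is "scene" or "top" or "wrist"; returns the picture (480x640x3 uint8, red, green, blue); there is no depth.
- eyes.camera_model(name): a dict with "mtx" (3x3 intrinsics, pixels), "k1" (the pictures are not rectified: a ray, as slopes to the right and down, at radius r is drawn at 1 + k1 r^2 times it, then the intrinsics apply), "view" (4x4, takes a point from world to camera coordinates). Camera axes: x right, y up, looking along -z (the intrinsics and any distortion apply to the point x, -y, -z); pixel columns grow to the right and rows downward; lengths in m; the calibration is good to about 2 mm. A picture is of the moment at which its call begins: read the wrist's pose just before it. camera_model takes no time and is no camera call; for the wrist camera it gives the pose at the moment of the call.
- env.close_job(): hands the job in, once; it reports no verdict.
The state is a dict: "time_s": time; "q": joint angles; "qvel": joint speeds; "joint_efforts": joint torques, N m; "position": TCP position; "tool_rot": TCP orientation; "ft_force": force on the tool from outside, world axes, zero at the start; "wrist_torque": the same for the moment, N m; "grip_width": finger opening in m.
Only numpy, scipy, OpenCV 4.12 (cv2) and the standard library are available. Lean on these libraries where they do the work, as an engineer would, in place of code of your own. Each camera call takes 0.05 s, during which the arm holds its last target. There are 200 camera calls.

## Working session

There is one attempt and no reset: what is moved stays moved. The work goes in short steps, Python scripts to look and compute and a tool call to move; the robot and the scene stay as the last step left them, time stands still between calls to the robot, and variables do not carry over. Pictures are saved under pics/ and viewed, about 8 in all and at most 12, crops included, and the job is handed in when it is done.

Besides the shell and the picture viewer there is one more tool, called after "Request:" as name(argument=value, ...) on one line, values as JSON. arm_command: Moves the arm, as the interface text tells. Its arguments: {"type":"object","properties":{"rows":{"type":"string"},"squeeze":{"type":"number"}},"required":["rows"]}

```bash
ls; mkdir -p pics; cat > h.py <<'E'
import numpy as np, cv2
from rig import readout, eyes, env
def ray(name,u,v,m=None):
    m=m or eyes.camera_model(name); K=np.array(m['mtx']);k=m['k1']
    d=np.array([(u-K[0,2])/K[0,0],(v-K[1,2])/K[1,1]]);s=d.copy()
    for _ in range(20): s=d/(1+k*(s@s))
    V=np.array(m['view']);R=V[:3,:3];c=-R.T@V[:3,3]
    return c,R.T@np.array([s[0],-s[1],-1])
def onz(name,u,v,z,m=None):
    c,d=ray(name,u,v,m); return c+d*(z-c[2])/d[2]
def proj(name,p,m=None):
    m=m or eyes.camera_model(name);V=np.array(m['view']);q=V[:3,:3]@p+V[:3,3]
    s=np.array([q[0],-q[1]])/-q[2]; s=s*(1+m['k1']*(s@s));K=np.array(m['mtx'])
    return K[0,0]*s[0]+K[0,2],K[1,1]*s[1]+K[1,2]
def save(name,f):
    im=eyes.get_image(name); cv2.imwrite('pics/'+f,im[:,:,::-1]); return im
E
python3 - <<'E'
from h import *
save('top','top.png');save('scene','scene.png')
print(readout.observe())
for n in('top','scene'):print(eyes.camera_model(n))
E
```

```text
pics
{'time_s': 0.1, 'q': array([-8.26377924e+01,  2.18363908e+01,  7.43777248e+01, -8.35718690e-04,
        8.38563685e+01, -1.23371073e+01]), 'qvel': array([-0.04480901, -0.07204947, -0.06951893,  0.08356628, -0.11808321,
        0.07102531]), 'joint_efforts': array([ 3.17054350e-03, -4.49220371e+01, -2.31657261e+01, -1.64987205e-04,
        3.64528489e-03, -1.38667130e-05]), 'position': array([ 0.18534907, -0.51758831,  0.24779624]), 'tool_rot': array([[ 9.41474068e-01,  3.37085375e-01, -1.72019465e-04],
       [ 3.37085328e-01, -9.41473312e-01,  1.21817754e-03],
       [ 2.48678097e-04, -1.20486780e-03, -9.99999243e-01]]), 'ft_force': array([-0.02390134,  0.58885852, -0.22360329]), 'wrist_torque': array([-0.04453079,  0.02511156, -0.00417299]), 'grip_width': 0.08552303077884571}
{'mtx': array([[551.49919543,   0.        , 318.38326186],
       [  0.        , 551.49919543, 237.55621249],
       [  0.        ,   0.        ,   1.        ]]), 'k1': -0.10751650609786637, 'view': array([[ 0.00270872, -0.99981949,  0.01880565,  0.03116592],
       [ 0.98513515,  0.00589807,  0.17167979, -0.56190517],
       [-0.17175971,  0.01806107,  0.9849733 , -0.99053359],
       [ 0.        ,  0.        ,  0.        ,  1.        ]])}
{'mtx': array([[433.86959843,   0.        , 320.31318128],
       [  0.        , 433.86959843, 233.77746656],
       [  0.        ,   0.        ,   1.        ]]), 'k1': -0.0936094994853483, 'view': array([[-0.77436226, -0.63269019, -0.00813695,  0.43947558],
       [ 0.30023976, -0.37872859,  0.87545459, -0.22733868],
       [-0.55697323,  0.67547596,  0.48323188, -0.77140701],
       [ 0.        ,  0.        ,  0.        ,  1.        ]])}
```

View pics/top.png

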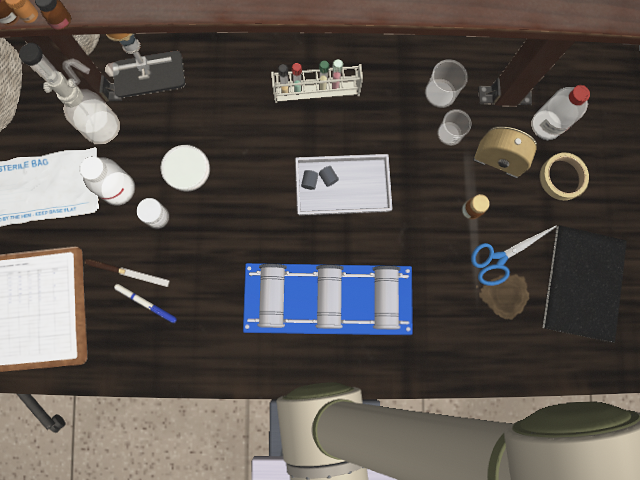

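View pics/scene.png

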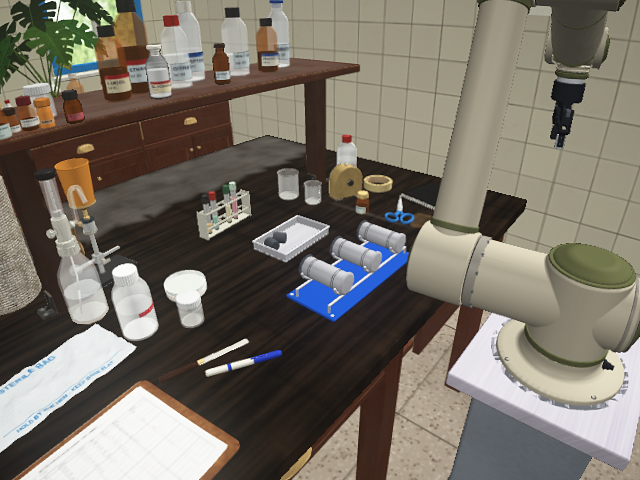

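The top view shows the blue stand at px (244–412, 264–334), with jars at columns 272, 329 and 387. The tray is centred near (344,184). The amber vial is near (476,206) and the clear screw jar near (152,213).

```bash
cat > m.py <<'E'
from h import *
im=cv2.imread('pics/top.png');h=cv2.cvtColor(im,cv2.COLOR_BGR2HSV)
b=cv2.inRange(h,(100,120,80),(125,255,255));b[:,:235]=0;b[:,420:]=0
c=max(cv2.findContours(cv2.morphologyEx(b,cv2.MORPH_CLOSE,np.ones((45,45))),0,2)[0],key=cv2.contourArea)[:,0]
P=np.array([onz('top',u,v,.008)[:2] for u,v in c]);r=cv2.minAreaRect((P*1000).astype(np.float32));print('stand',r)
box=cv2.boxPoints(r)
e=[box[i]-box[i-1] for i in range(4)];y=max(e,key=lambda a:np.hypot(*a));y=y*np.sign(y[1])/np.hypot(*y);print('y axis',y,'yaw',np.degrees(np.arctan2(-y[0],y[1])))
o=np.array(r[0])
for k in(-1,0,1):
    s=o+y*105*k;print('saddle',k+2,s,proj('top',[*s/1000,.082]))
t=[onz('top',u,v,.025) for u,v in((296,158),(388,154),(391,211),(300,214))];print('tray',t,np.mean(t,0))
R=readout.observe()['tool_rot'];print('tool yaw of x',np.degrees(np.arctan2(R[1,0],R[0,0])))
print('vial',onz('top',476,206,.06),'clear',onz('top',152,213,.06))
E
python3 m.py
```

```text
stand ((449.7103271484375, 13.974227905273438), (324.9985656738281, 133.66806030273438), 89.2767105102539)
y axis [0.01262344 0.99992025] yaw -0.7232891
saddle 1 [448.38486588 -91.01739502] (np.float64(387.8783880055883), np.float64(296.8827364419987))
saddle 2 [449.71032715  13.97422791] (np.float64(329.52182268723783), np.float64(296.0106880773207))
saddle 3 [451.03578842 118.96585083] (np.float64(270.881786967204), np.float64(294.9920995385162))
tray [array([0.72542668, 0.07792509, 0.025     ]), array([ 0.73564377, -0.10509308,  0.025     ]), array([ 0.61929614, -0.10845343,  0.025     ]), array([0.61201191, 0.06897688, 0.025     ])] [ 0.67309463 -0.01666113  0.025     ]
tool yaw of x 19.699396270322868
vial [ 0.62268755 -0.26701422  0.06      ] clear [0.60483665 0.34765132 0.06      ]
```

Request:
arm_command(rows="0 0 0 0 0 0 6.8; 0 0 0 0 0 0 6.8; 0 0 0 0 0 0 6.8; 0 18.8 -30.5 0 0 0 0; 0 18.8 -30.5 0 0 0 0", squeeze=100)

```text
time_s: 0.52
position: [0.2234, -0.4571, 0.2474]
tool_rot: [[1.0, -0.015, -0.0], [-0.015, -1.0, 0.001], [-0.0, -0.001, -1.0]]
ft_force: [2.2, 0.2, 0.5]
grip_width: 0.085
```

Request:
arm_command(rows="0 18.8 -30.5 0 0 0 0; 0 18.8 -30.5 0 0 0 0; 0 18.8 -30.5 0 0 0 0; 0 18.8 -30.5 0 0 0 0; 0 18.8 -30.5 0 0 0 0")

```text
time_s: 0.93
position: [0.3201, -0.3042, 0.2481]
tool_rot: [[1.0, -0.013, -0.0], [-0.013, -1.0, 0.0], [-0.0, -0.0, -1.0]]
ft_force: [1.4, -0.6, -0.1]
grip_width: 0.0855
```

Request:
arm_command(rows="0 18.8 -30.5 0 0 0 0; 0 18.8 -30.5 0 0 0 0; 0 18.8 -30.5 0 0 0 0; 0 18.8 -30.5 0 0 0 0; 0 18.8 -30.5 0 0 0 0")

```text
time_s: 1.35
position: [0.4159, -0.1528, 0.2482]
tool_rot: [[1.0, -0.012, -0.0], [-0.012, -1.0, 0.0], [-0.0, -0.0, -1.0]]
ft_force: [-0.4, -0.4, 0.6]
grip_width: 0.0852
```

Request:
arm_command(rows="0 15.9 -31.1 0 0 0 0; 0 15.9 -31.1 0 0 0 0; 0 0 0 25 0 0 0; 0 0 0 25 0 0 0; 0 0 0 0 0 0 0")

```text
time_s: 1.77
position: [0.4464, -0.0913, 0.1947]
tool_rot: [[1.0, -0.011, -0.007], [-0.011, -1.0, 0.003], [-0.007, -0.003, -1.0]]
ft_force: [-0.3, 0.1, -0.4]
grip_width: 0.0854
```

```bash
python3 - <<'E'
from h import *
o=readout.observe();print(o['position'],o['wrist_torque'])
im=save('wrist','w1.png').copy()
m=eyes.camera_model('wrist')
for s in((.4484,-.091),(.4497,.014)):
  for dx in(-.057,0,.057): u,v=proj('wrist',np.array([s[0]+dx,s[1]+dx*-.0126,.085 if dx else .082]),m);print(u,v)
E
```

```text
[ 0.44636787 -0.0913105   0.1946884 ] [ 0.02151987  0.03458294 -0.01068838]
320.05200735422676 317.1816474989621
320.1023809560569 234.07347254638168
320.1269015768487 140.91614951922963
161.0531487751006 316.95227288984785
151.10544210448916 233.86255580148392
135.2943106096262 140.710427285396
```

View pics/w1.png

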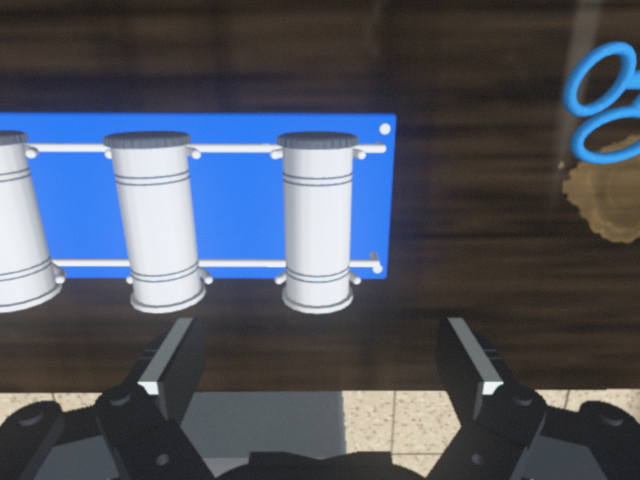

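The wrist view shows the saddle-1 jar at u≈318, ends at v≈133–311. That matches the prediction within about 3 mm, so I can descend.

Request:
arm_command(rows="0 4 0 32 0 0 0; 0 0 0 32 0 0 0; 0 0 0 32 0 0 0; 0 0 0 25 0 0 0; 0 0 0 15 0 0 0")

```text
time_s: 2.23
position: [0.4519, -0.0934, 0.0613]
tool_rot: [[1.0, -0.013, -0.001], [-0.013, -1.0, 0.001], [-0.001, -0.001, -1.0]]
ft_force: [0.4, 0.1, -0.5]
grip_width: 0.0853
```

Request:
arm_command(rows="1 0 0 0 0 0 0; 1 0 0 0 0 0 0; 1 0 0 0 0 0 0; 1 0 0 0 0 0 0; 1 0 0 0 0 0 0")

```text
time_s: 2.65
position: [0.4528, -0.0894, 0.0651]
tool_rot: [[1.0, -0.015, 0.004], [-0.015, -1.0, 0.006], [0.004, -0.006, -1.0]]
ft_force: [3.9, 27.9, 19.4]
grip_width: 0.0417
```

Request:
arm_command(rows="1 0 0 0 0 0 0; 1 0 0 0 0 0 0; 1 0 0 0 0 0 0; 1 0 0 0 0 0 0; 1 0 0 0 0 0 0")

```text
time_s: 3.07
position: [0.4528, -0.0894, 0.0651]
tool_rot: [[1.0, -0.015, 0.004], [-0.015, -1.0, 0.006], [0.004, -0.006, -1.0]]
ft_force: [4.0, 27.8, 19.4]
grip_width: 0.0419
```

Gripped at 42 mm, with a side load from a y offset of about 4 mm. I'll relieve it and lift.

Request:
arm_command(rows="1 0 -2 -2 0 0 0; 1 0 -2 -2 0 0 0; 1 0 0 -10 0 0 0; 1 0 0 -25 0 0 0; 1 0 0 -25 0 0 0")

```text
time_s: 3.48
position: [0.4517, -0.0889, 0.1275]
tool_rot: [[1.0, -0.012, -0.001], [-0.012, -1.0, 0.0], [-0.001, -0.0, -1.0]]
ft_force: [0.6, -0.7, -4.8]
grip_width: 0.0418
```

Request:
arm_command(rows="1 0 0 -25 0 0 0; 1 0 0 -15 0 0 0; 1 0 0 0 0 0 0; 1 0 0 0 0 0 0; 1 0 0 0 0 0 0")

```text
time_s: 3.9
position: [0.4515, -0.0887, 0.1656]
tool_rot: [[1.0, -0.012, -0.001], [-0.012, -1.0, 0.001], [-0.001, -0.001, -1.0]]
ft_force: [1.0, 0.1, -5.1]
grip_width: 0.0417
```

```bash
python3 -c "
from h import *
o=readout.observe();print(o['position'],o['wrist_torque'],o['ft_force'],o['q'].round(1))"
```

```text
[ 0.45150537 -0.08869353  0.16556011] [-0.01946691  0.04866721 -0.03396318] [ 1.02194953  0.0990031  -5.0837481 ] [-25.9  17.9  95.7  -0.   66.4  64.8]
```

```bash
cat > t.py <<'E'
from h import *
T=[];F=[]
for _ in range(8):
    eyes.get_image('wrist');o=readout.observe();T.append(o['wrist_torque']);F.append(o['ft_force'])
print('T',np.mean(T,0).round(4),np.std(T,0).round(4),'F',np.mean(F,0).round(2),o['position'].round(4),'ry',o['tool_rot'][0].round(3),'t',o['time_s'])
E
python3 t.py
```

```text
T [ 0.0099 -0.0341 -0.0106] [0.0141 0.0384 0.0219] F [ 0.05 -0.05 -3.69] [ 0.452  -0.0888  0.166 ] ry [ 1.    -0.012 -0.001] t 4.3
```

Request:
arm_command(rows="1 0 0 0 0 7 0; 1 0 0 0 0 7 0; 1 0 0 0 0 7 0; 1 0 0 0 0 7 0; 1 0 0 0 0 0 0")

```text
time_s: 4.72
position: [0.4496, -0.0873, 0.1651]
tool_rot: [[0.886, -0.011, 0.463], [-0.012, -1.0, -0.002], [0.463, -0.003, -0.886]]
ft_force: [-1.6, 1.0, -3.8]
grip_width: 0.0419
```

Request:
arm_command(rows="1 0 0 0 0 0 0; 1 0 0 0 0 0 0; 1 0 0 0 0 0 0; 1 0 0 0 0 0 0; 1 0 0 0 0 0 0")

```text
time_s: 5.13
position: [0.4527, -0.0886, 0.1664]
tool_rot: [[0.887, -0.01, 0.462], [-0.01, -1.0, -0.004], [0.462, -0.001, -0.887]]
ft_force: [-0.6, 0.4, -3.6]
grip_width: 0.0417
```

Request:
arm_command(rows="1 0 0 0 0 -6 0; 1 0 0 0 0 -6 0; 1 0 0 0 0 -6 0; 1 0 0 0 0 -5 0; 1 0 0 0 0 -5 0")

```text
time_s: 5.55
position: [0.4528, -0.0888, 0.1668]
tool_rot: [[1.0, -0.012, -0.011], [-0.012, -1.0, -0.001], [-0.011, 0.001, -1.0]]
ft_force: [1.4, 0.2, -5.1]
grip_width: 0.042
```

```bash
python3 t.py
```

```text
T [-0.0072 -0.0679  0.0022] [0.0213 0.0758 0.0403] F [ 0.04 -0.   -4.12] [ 0.4517 -0.0885  0.1663] ry [ 1.    -0.012 -0.007] t 5.95
```

Request:
arm_command(rows="1 0 0 0 0 -7 0; 1 0 0 0 0 -7 0; 1 0 0 0 0 -7 0; 1 0 0 0 0 -7 0; 1 0 0 0 0 0 0")

```text
time_s: 6.37
position: [0.4533, -0.0887, 0.1647]
tool_rot: [[0.877, -0.011, -0.48], [-0.008, -1.0, 0.007], [-0.48, -0.002, -0.877]]
ft_force: [-0.8, 0.1, -4.7]
grip_width: 0.0416
```

Request:
arm_command(rows="1 0 0 0 0 0 0; 1 0 0 0 0 0 0; 1 0 0 0 0 0 0; 1 0 0 0 0 0 0; 1 0 0 0 0 0 0")

```text
time_s: 6.78
position: [0.4519, -0.0886, 0.1668]
tool_rot: [[0.88, -0.011, -0.474], [-0.01, -1.0, 0.006], [-0.474, -0.001, -0.88]]
ft_force: [-0.7, 0.1, -3.5]
grip_width: 0.0417
```

Request:
arm_command(rows="1 0 0 0 0 6 0; 1 0 0 0 0 6 0; 1 0 0 0 0 6 0; 1 0 0 0 0 5 0; 1 0 0 0 0 5 0")

```text
time_s: 7.2
position: [0.4518, -0.0885, 0.167]
tool_rot: [[1.0, -0.011, -0.002], [-0.011, -1.0, 0.0], [-0.002, -0.0, -1.0]]
ft_force: [0.4, 0.5, -4.1]
grip_width: 0.0418
```

```bash
python3 t.py
```

```text
T [ 0.002   0.0093 -0.0063] [0.0477 0.0535 0.0227] F [ 0.17  0.25 -3.98] [ 0.4527 -0.0886  0.166 ] ry [ 1.    -0.011 -0.009] t 7.6
```

The reading is noisy, but the difference (+0.077) suggests a slug. I'll repeat it with more samples.

```bash
sed -i 's/range(8)/range(25)/' t.py; python3 t.py
```

```text
T [-0.0089  0.0165 -0.0078] [0.0234 0.0391 0.0303] F [-0.27 -0.08 -4.39] [ 0.4522 -0.0885  0.1663] ry [ 1.    -0.011 -0.008] t 8.85
```

Request:
arm_command(rows="1 0 0 0 0 7 0; 1 0 0 0 0 7 0; 1 0 0 0 0 7 0; 1 0 0 0 0 7 0; 1 0 0 0 0 0 0")

```text
time_s: 9.27
position: [0.4497, -0.0871, 0.1651]
tool_rot: [[0.888, -0.011, 0.459], [-0.011, -1.0, -0.001], [0.459, -0.004, -0.888]]
ft_force: [-0.9, 1.5, -4.3]
grip_width: 0.0419
```

Request:
arm_command(rows="1 0 0 0 0 0 0; 1 0 0 0 0 0 0; 1 0 0 0 0 0 0; 1 0 0 0 0 0 0; 1 0 0 0 0 0 0")

```text
time_s: 9.68
position: [0.4528, -0.0884, 0.1663]
tool_rot: [[0.889, -0.01, 0.458], [-0.009, -1.0, -0.003], [0.458, -0.002, -0.889]]
ft_force: [-1.0, -0.7, -3.4]
grip_width: 0.0419
```

Request:
arm_command(rows="1 0 0 0 0 -6 0; 1 0 0 0 0 -6 0; 1 0 0 0 0 -6 0; 1 0 0 0 0 -5 0; 1 0 0 0 0 -5 0")

```text
time_s: 10.1
position: [0.4529, -0.0886, 0.1667]
tool_rot: [[1.0, -0.011, -0.016], [-0.011, -1.0, 0.0], [-0.016, 0.0, -1.0]]
ft_force: [-1.1, 0.2, -3.3]
grip_width: 0.042
```

Request:
arm_command(rows="1 0 0 0 0 0 0; 1 0 0 0 0 0 0; 1 0 0 0 0 0 0; 1 0 0 0 0 0 0; 1 0 0 0 0 0 0")

```text
time_s: 10.52
position: [0.4518, -0.0883, 0.1663]
tool_rot: [[1.0, -0.011, -0.011], [-0.011, -1.0, 0.002], [-0.011, -0.002, -1.0]]
ft_force: [0.1, 0.0, -4.8]
grip_width: 0.0416
```

```bash
python3 t.py
```

```text
T [-0.0051 -0.0608 -0.0075] [0.0217 0.0595 0.0319] F [ 0.12  0.26 -4.16] [ 0.4523 -0.0883  0.1662] ry [ 1.    -0.01  -0.012] t 11.7667
```

The second measurement repeats it: ΔT = 0.077 N·m against about 0.072 expected, with the right sign. The slug is in this jar, so I'll carry it to the tray.

Request:
arm_command(rows="1 22 -7 0 0 0 0; 1 22 -7 0 0 0 0; 1 22 -7 0 0 0 0; 1 22 -7 0 0 0 0; 1 22 -7 0 0 0 0")

```text
time_s: 12.18
position: [0.5636, -0.0541, 0.1648]
tool_rot: [[1.0, -0.01, -0.013], [-0.01, -1.0, 0.002], [-0.013, -0.002, -1.0]]
ft_force: [0.3, -1.5, -3.9]
grip_width: 0.0418
```

Request:
arm_command(rows="1 22 -7 0 0 0 0; 1 22 -7 0 0 0 0; 1 22 -7 0 0 0 0; 1 22 -7 0 0 0 0; 1 22 -7 0 0 0 0")

```text
time_s: 12.6
position: [0.6739, -0.0202, 0.1632]
tool_rot: [[1.0, -0.01, -0.013], [-0.01, -1.0, 0.002], [-0.013, -0.002, -1.0]]
ft_force: [0.9, -0.6, -4.5]
grip_width: 0.0418
```

Request:
arm_command(rows="1 0 0 0 0 0 0; 1 0 0 0 0 0 0; 1 0 0 0 0 0 0; 1 0 0 0 0 0 0; 1 0 0 0 0 0 0")

```text
time_s: 13.02
position: [0.6725, -0.0209, 0.1639]
tool_rot: [[1.0, -0.011, -0.012], [-0.011, -1.0, 0.002], [-0.013, -0.002, -1.0]]
ft_force: [0.6, 0.4, -4.3]
grip_width: 0.0417
```

```bash
sed -i 's/range(25)/range(10)/' t.py; python3 t.py; python3 -c "
from h import *
a=save('top','e_top.png');b=save('scene','e_sc.png')
im=np.vstack([a[130:360,180:520],b[130:360,180:520]]);cv2.imwrite('pics/e.png',im[:,:,::-1])"
```

```text
T [-0.0024 -0.0646  0.0096] [0.0222 0.0455 0.0273] F [-0.17  0.02 -4.39] [ 0.673  -0.0207  0.1637] ry [ 1.    -0.01  -0.012] t 13.5167
```

View pics/e.png

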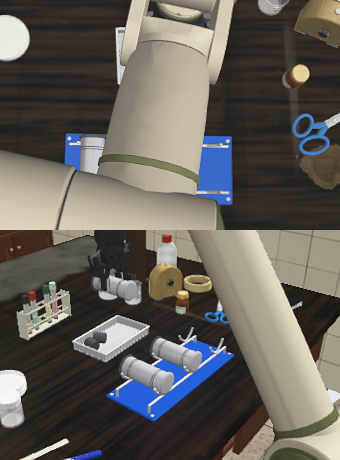

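The scene crop shows the jar held level above the tray, parallel to the two jars still in their saddles. The bystanders have not been touched, so I'm handing in.

```bash
python3 -c "
from h import *
print(env.close_job())"
```

```text
the job is handed in; nothing more can be done
None
```

I handed the job in with the jar from saddle_1 held over the tray. It was the first jar I tried and it gave a rattle signal, so I did not move the other two.

- **Slug check:** I rocked the jar about ±28° and back to level at about 166 mm height. Each reversal shifted the wrist moment by 0.077 N·m, against about 0.072 expected for the slug changing ends, and with the right sign. The torque readings are noisy (about 0.05 N·m per sample). I therefore repeated the test with 25 samples per side, and it gave the same shift. The other jars were not tested for comparison.
- **Final pose:** The last check put the tool at (0.673, −0.021, 0.164) m, with the tray middle measured at (0.673, −0.017). It was level within about 0.01 rad and still, with 100 N of grip commanded and the fingers 42 mm apart. The clock was at 13.5 s.
- **Rest of the scene:** In the last pictures the other two jars are in saddles 2 and 3, and the amber jar was where it started. The clear screw jar was only partly in the crop I viewed, but the arm did not go near it.
- **One thing off:** When the gripper first closed, it put a side load of about 28 N on the wrist from a 4 mm misalignment. I relieved that before lifting.

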